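Pin two model-railway boards together and test the track

TASK

Join the two railway boards: take the mallet and, with it and not with the gripper, drive the steel dowel that stands proud of its brass plate fully home. Stand the mallet back on its face on the green rubber mat, then press the red test button under the desk lamp fully down for a moment and let it come back up. Leave the wagon, the red tube and the pliers where they are and do not bump the lamp.

Things in the scene. Friction and masses are not known exactly. Their poses are not given: they have to be found in the camera images.
- mallet_grip (a point): place to grip the mallet, in the middle of its wooden handle's section, 42 mm from the head's axis. The mallet (about 300 g, most of it in the head) stands on the round lower face of its head on the mat: black cylindrical head, 36 mm diameter, 70 mm tall; level handle of 16 mm wide, 22 mm high section leaving the head half-way up (35 mm above the lower face) and ending 155 mm from the head's axis. x points along the handle towards the head, z up along the head's axis
- mallet_head (a point): centre of the mallet's head, 35 mm above its lower (striking) face; same axes as mallet_grip
- mallet: the mallet as a whole; origin at the centre of the head's lower face, same axes
- mat: green rubber mat, fixed, 200 x 130 x 4 mm (x, y, z), on which the mallet stands at the start; origin at the centre of its underside, z up
- dowel_top (a point): centre of the top of the steel dowel that stands proud: head 18 mm diameter, 6 mm thick, on an 11 mm shank painted red (the red shows only while the dowel stands proud), in a brass plate 46 x 60 mm on the boards; z up, x along the line where the two boards meet (about away from the robot). The head's top is 43 mm above the table at the start and 31 mm when home
- dowel (a joint): how far that dowel has been driven down, m: 0 at the start, 0.012 fully home (its head then sits on the brass plate's collar). About 6 N moves it, it stays where it is left
- plate_home: the other, identical brass plate, 150 mm from the first on the same line, whose dowel is already home; origin under its centre. Which of the two plates is nearer to the robot varies. Nothing to do there
- boards: the two boards side by side, fixed, together 240 x 260 mm (x, y), top 20 mm above the table; origin under the middle. Model track, rails 8 mm high, runs along y through the middle, between the two plates
- test_top (a point): centre of the top of the red test button, 36 mm diameter; z points out of the button along its axis, which leans 38 degrees from vertical, away from the lamp's stem. The button stands on the sloping face of a grey box (about 140 x 100 mm); its fixed black housing ring, 52 mm diameter, lies 6 mm below the top of the released button
- test (a joint): how far the button is pressed in along its axis, m: 0 released, 0.006 fully down; a spring of about 1.5 N at first and 5 N fully down returns it
- lamp: the fixed blue desk lamp whose shade overhangs the button so that a gripper pointing straight down does not fit; origin at the centre of the shade's lower rim (140 mm diameter, 160 mm above the table; the shade is 125 mm tall). z up; x points horizontally away from the button: the side -x is open, and the button's top lies 61 mm to -x of the origin, 88 mm below it
- wagon: model goods wagon standing on the track, 33 x 84 mm, 45 mm tall, beside the joint; origin at its underside. Leave it alone
- tube: red plastic tube standing on the table, 40 mm diameter, 90 mm tall; origin under its centre. Leave it alone
- pliers: red-handled pliers lying on the table, about 135 mm long, 50 mm wide, 10 mm high; origin on the table under the pivot. Leave them alone

How it is judged:
By the outcome, as a careful person would: the job done as asked, in the order asked, and still so for the second after the job is handed in, with the robot touching nothing.
It also fails if it takes over 58 s, if anything falls off the work surface, if the arm or the gripper's body presses on something with over 40 N, if the wrist force passes 120 N, or if a joint passes its speed limit or range.

ROBOT

A 6-joint arm with a two-finger parallel gripper is mounted at the origin on the work surface. World frame = base frame: x ahead of the robot, y to its left, z up, the work surface at z = 0. Lengths are in mm, angles in degrees, forces in N, time in s.
With the tool pointing down it reaches from about 300 to 850 mm from the base axis. Payload 4.2 kg.
Tool frame: the origin (TCP) lies at the centre of the arm's flange, where the gripper is bolted on; the fingertips stand 191 mm ahead of it and the grasp point (between the pads) lies 172 mm ahead of it; y points along the fingers, x is the direction in which the jaws open and shut, and the axes are right-handed (so a half turn about y gives the same grasp; the last joint's range is limited). The gripper opens to 91 mm and grips with 3 to 60 N. Pads are 32 mm wide; open, the fingers measure 118 mm over their backs; the gripper's body (76 mm by 178 mm) begins 60 mm behind the grasp point.
Start: joints at [74.083, 18.312, 89.639, -0, 72.044, -1.146], TCP at [146.595, 555.997, 404.776] pointing down, gripper open.
Joint ranges: [-177.97, 177.97], [-48.28, 115.42], [12.27, 149.76], [-77.06, 257.06], [2.81, 150.46], [-146.56, 146.56]. Speed limits (degrees/s): [147.25, 147.25, 180, 180, 180, 180].

INTERFACE

Orientations are given as [roll, pitch, yaw] about the fixed x, y, z axes, in that order (R = Rz(yaw) Ry(pitch) Rx(roll)).
In Python, from workcell import env gives the robot as it stands.
- The arm moves only by the tool carry_out, never from a script. Its argument "increments" is a list of rows, each a list of 3 entries, a list of its own where there are three numbers: the turn, a rotation vector about the tool's x, y, z in rad, then the shift along the tool's x, y, z in mm, then the closure, from 0 (fully open) to 1 (shut). In form: [[[wx, wy, wz], [dx, dy, dz], claw], ...]. A call has 1 to 10 rows; each row is the pose to reach, as a shift and turn from the pose commanded when the call began, along the tool's axes at that moment; what a row does not reach only later rows make up. A row lasts 1/12 s, in which the tool goes at most 41.7 mm and 7.16 degrees, less where a joint would pass 70% of its speed; a pose out of reach is approached as far as the arm can. A call with a gripper value outside its range is refused whole. The fingers move at their own pace and stop on an object; "force" is the grip in N (left out, the last holds). Time passes only in rows, so rows that repeat a pose let the fingers close. It gives the time, the measured TCP pose, the force and the opening at its end, in the units of the state.
- env.state(): the state, without advancing time (a new reading comes with each control period).
- env.grab_frame(name): name is "scene" or "top" or "wrist"; returns a dict with "frame" (420x560x3 uint8, blue, green, red), "z_map" (420x560 float32, mm along the optical axis (not along the pixel's ray), 0 where there is no reading), "camera_matrix" (3x3 intrinsics, pixels), "k1" (the pictures are not rectified: a ray, as slopes to the right and down, at radius r is drawn at 1 + k1 r^2 times it, then the intrinsics apply), "rvec" (rotation vector, rad) and "tvec" (3), from world to camera coordinates, as OpenCV has them; the wrist camera has in their place "hand_eye" (4x4, takes a point from camera to tool coordinates, whose origin is the TCP and whose axes are the tool frame's). Camera axes: x right, y down, z forward; pixel columns grow to the right and rows downward; lengths in mm; the calibration is good to about 2 mm. A picture is of the moment at which its call begins: read the wrist's pose just before it.
- env.job_done(): hands the job in, once; it reports no verdict.
The state is a dict: "time_s": time; "qpos": joint angles; "qvel": joint speeds; "effort": joint torques, N m; "ee_pos": TCP position; "ee_rot": TCP orientation; "force": force on the tool from outside, world axes, zero at the start; "torque": the same for the moment, N m; "gripper_width": finger opening in mm.
Only numpy, scipy, OpenCV 4.12 (cv2) and the standard library are available. Lean on these libraries where they do the work, as an engineer would, in place of code of your own. Each camera call takes 0.05 s, during which the arm holds its last target. There are 200 camera calls.

## Working session

There is one attempt and no reset: what is moved stays moved. The work goes in short steps, Python scripts to look and compute and a tool call to move; the robot and the scene stay as the last step left them, time stands still between calls to the robot, and variables do not carry over. Pictures are saved under pics/ and viewed, about 8 in all and at most 12, crops included, and the job is handed in when it is done.

Besides the shell and the picture viewer there is one more tool, called after "Request:" by a JSON object that holds its "method" and its "body", one argument or row to a line. carry_out: Moves the arm, as the interface text tells. Its arguments: {"type":"object","properties":{"increments":{"type":"array","items":{"type":"array"}},"force":{"type":"number"}},"required":["increments"]}

```bash
ls; mkdir -p pics
cat > h.py <<'E'
import numpy as np, cv2, pickle
from scipy.spatial.transform import Rotation as R
def save(f,n): pickle.dump(f,open(n,'wb'))
def campose(f,T=None):
    if 'rvec' in f:
        Rm=cv2.Rodrigues(np.array(f['rvec'],float))[0]; t=np.array(f['tvec'],float).ravel()
        return Rm.T, -Rm.T@t
    M=T@np.array(f['hand_eye']); return M[:3,:3],M[:3,3]
def tool(s):
    T=np.eye(4);T[:3,:3]=R.from_euler('xyz',s['ee_rot'],degrees=True).as_matrix();T[:3,3]=s['ee_pos'];return T
def slopes(f,uv):
    K=np.array(f['camera_matrix']);uv=np.atleast_2d(uv).astype(float)
    d=np.c_[(uv[:,0]-K[0,2])/K[0,0],(uv[:,1]-K[1,2])/K[1,1]];s=d.copy()
    for _ in range(15): s=d/(1+f['k1']*(s**2).sum(1,keepdims=True))
    return s
def onplane(f,uv,z,T=None):
    A,c=campose(f,T);r=np.c_[slopes(f,uv),np.ones(len(np.atleast_2d(uv)))]@A.T
    return c+r*((z-c[2])/r[:,2])[:,None]
def pts(f,uv,T=None):
    A,c=campose(f,T);uv=np.atleast_2d(uv).astype(int);z=f['z_map'][uv[:,1],uv[:,0]]
    return c+(np.c_[slopes(f,uv),np.ones(len(uv))]*z[:,None])@A.T
def cloud(f,T=None):
    v,u=np.mgrid[:420,:560];P=pts(f,np.c_[u.ravel(),v.ravel()],T).reshape(420,560,3);P[f['z_map']==0]=np.nan;return P
E
python3 - <<'E'
from h import *
from workcell import env
s=env.state();print(s)
ims=[]
for n in('scene','top','wrist'):
    f=env.grab_frame(n);f['s']=s;save(f,n+'.pkl');cv2.imwrite(f'pics/{n}.png',f['frame'])
    print(n,f['k1'],np.array(f['camera_matrix']).tolist(),campose(f,tool(s))[1].round())
E
```

```text
pics
{'time_s': 0.0, 'qpos': array([ 7.40840638e+01,  1.83508956e+01,  8.97072118e+01, -1.11522188e-03,
        7.20412814e+01, -1.14458528e+00]), 'qvel': array([-0.04687483, -0.01327883, -0.05286663,  0.00350393,  0.13045858,
        0.06854108]), 'effort': array([ 3.86851734e-04, -4.12472177e+01, -2.31971633e+01,  7.27608288e-02,
        4.57893033e-02, -1.48570421e-04]), 'ee_pos': array([146.54607962, 555.83778162, 403.92198714]), 'ee_rot': array([-89.99907474,   0.09939012,  75.22899464]), 'force': array([ 1.04884383, -0.12824141, -0.33438008]), 'torque': array([0.03066881, 0.01980887, 0.01096109]), 'gripper_width': 91.08621808748836}
scene 0.0432376543895982 [[420.14403923184375, 0.0, 278.95145626668534], [0.0, 420.14403923184375, 211.40344076299692], [0.0, 0.0, 1.0]] [1157.  114.  812.]
top 0.01894581315929717 [[496.0691474960434, 0.0, 284.7748065711864], [0.0, 496.0691474960434, 211.03414815877034], [0.0, 0.0, 1.0]] [3.070e+02 1.000e+00 1.354e+03]
wrist -0.059378306911657124 [[368.49014447082993, 0.0, 284.88960843829517], [0.0, 368.49014447082993, 209.17479769351246], [0.0, 0.0, 1.0]] [ 73. 575. 383.]
```

View pics/scene.png

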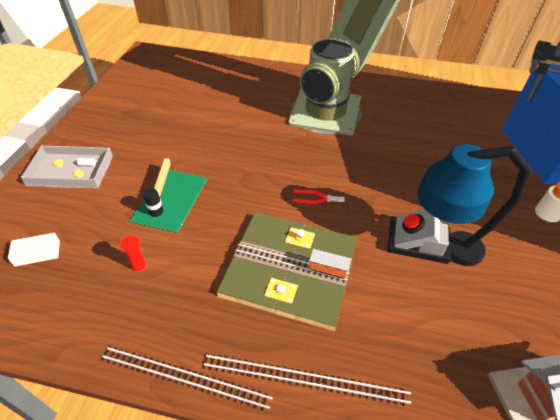

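View pics/top.png

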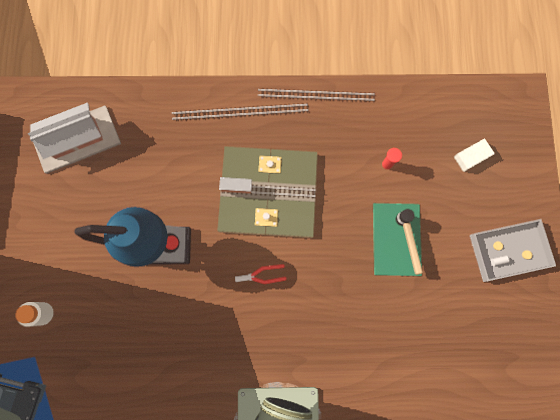

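The scene view shows the mallet on the mat (head at ~(153,203), handle toward the robot), plates at (299,238) and (281,290), and the button at (411,221) under the lamp. The top view shows the mallet head at (405,216), plates at (270,164) and (266,217), the button at (172,243) and the lamp shade at (136,237).

```bash
cat > m.py <<'E'
from h import *
S=pickle.load(open('scene.pkl','rb'));T=pickle.load(open('top.pkl','rb'))
def blobs(f,lo,hi,amin,box=None):
    hsv=cv2.cvtColor(f['frame'],cv2.COLOR_BGR2HSV);m=cv2.inRange(hsv,lo,hi)
    if box: k=np.zeros_like(m);u0,v0,u1,v1=box;k[v0:v1,u0:u1]=255;m&=k
    c,_=cv2.findContours(m,cv2.RETR_EXTERNAL,cv2.CHAIN_APPROX_NONE)
    return sorted([x for x in c if cv2.contourArea(x)>amin],key=cv2.contourArea)[::-1]
def rep(name,f,z,*a):
    for c in blobs(f,*a):
        P=onplane(f,c[:,0,:],z)[:,:2].astype(np.float32);r=cv2.minAreaRect(P)
        print(name,'px',c[:,0].mean(0).round(),'rect c',np.round(r[0],1),'size',np.round(r[1],1),'ang',round(r[2],1))
E
python3 - <<'E'
from m import *
rep('mat T',T,4,(70,120,40),(95,255,200),500)
rep('mat S',S,4,(70,120,40),(95,255,200),500)
rep('head T z74',T,74,(0,0,0),(180,90,45),60,(385,195,430,230))
rep('handle T z50',T,50,(8,60,120),(25,255,255),60,(395,200,430,290))
rep('boards T',T,20,(30,60,30),(50,255,160),1000,(200,130,340,260))
for f,n in((T,'T'),(S,'S')):
  rep('brass '+n,f,23,(22,110,140),(35,255,255),60,(230,140,310,310) if n=='S' else (240,140,300,240))
  rep('button '+n,f,72,(0,150,100),(8,255,255),40,(155,225,195,260) if n=='T' else (395,205,430,240))
rep('lamp T',T,160,(85,120,30),(110,255,255),500,(60,180,180,300))
C=cloud(T)
for n,b in dict(head=(398,209,413,224),btn=(166,236,178,250),d1=(266,160,274,168),d2=(262,213,270,221),wag=(222,180,250,190)).items():
  u0,v0,u1,v1=b;p=C[v0:v1,u0:u1].reshape(-1,3);print(n,np.nanpercentile(p[:,2],[10,50,90,100]).round(1),np.nanmean(p,0).round(1))
a=cv2.resize(S['frame'][220:310,225:355],None,fx=5,fy=5,interpolation=cv2.INTER_CUBIC)
b=cv2.resize(T['frame'][145:235,215:320],None,fx=3,fy=3,interpolation=cv2.INTER_CUBIC)
cv2.imwrite('pics/plates.png',a)
E
```

```text
mat S px [168. 203.] rect c [ 485.2 -333.8] size [126.9 197.3] ang 88.3
handle T z50 px [412. 264.] rect c [ 432.1 -358.6] size [ 89.  176.1] ang 86.7
handle T z50 px [416. 205.] rect c [ 557.2 -368.2] size [92.2 52. ] ang 89.3
button T px [171. 242.] rect c [473.9 267.7] size [30.  37.1] ang 83.7
brass S px [280. 288.] rect c [687.   14.9] size [65.6 73.6] ang 86.6
brass S px [300. 240.] rect c [551.2  20.4] size [54.3 57.8] ang 12.9
button S px [411. 221.] rect c [473.1 271.1] size [43.4 33.9] ang 2.3
lamp T px [121. 234.] rect c [481.6 370.7] size [ 76.  133.9] ang 87.1
head [ 6.3 71.8 76.8 80.9] [ 538.2 -344.8   58.3]
btn [ 64.4  75.6  83.8 174.5] [472.2 268.   79.2]
d1 [22.8 27.5 34.9 35.9] [695.6  14.8  28. ]
d2 [23.8 39.1 44.8 48.7] [545.3  26.8  34.9]
wag [70.1 73.3 76.6 79.3] [625.5 104.8  73.3]
```

View pics/plates.png

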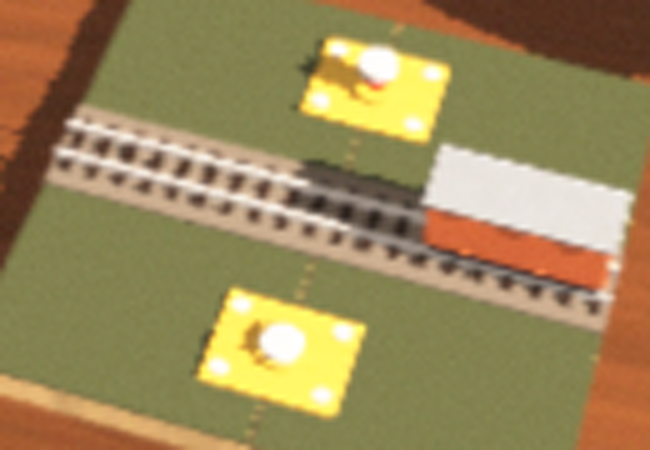

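The far/near check is clear: the near plate's dowel (crop (378,65), z≈44) shows red and stands proud. I'll work out point estimates, the arm's orientation model, and the first move.

```bash
cat >> h.py <<'E'
def target(pos,Rm,s0=None,Tc=None):
    "rotvec & shift in the current tool axes, to pose (TCP pos, Rm)"
    T=tool(s0) if Tc is None else Tc
    return R.from_matrix(T[:3,:3].T@Rm).as_rotvec().round(4),(T[:3,:3].T@(np.array(pos)-T[:3,3])).round(1)
def down(yaw): return R.from_euler('xyz',[-90,0,yaw],degrees=True).as_matrix()
E
python3 - <<'E'
from m import *
print('head',onplane(T,[(406,214)],74),'end',onplane(T,[(418,272)],50))
print('head S top',onplane(S,[(151,193)],74),'handle end S',onplane(S,[(167,160)],50))
print('dowel T',onplane(T,[(266,217)],43),'S',onplane(S,[(300.6,233)],43))
C=cloud(T);z=C[...,2]
box=np.zeros(z.shape,bool);box[195:235,385:425]=1
m=box&(z>64)&(z<88);print('head pts',m.sum(),np.median(C[m],0).round(1))
box[:]=0;box[230:285,395:430]=1
m=box&(z>40)&(z<62);p=C[m];print('handle',m.sum(),p.mean(0).round(1));u=np.linalg.svd((p-p.mean(0))[:,:2])[2][0] if len(p)else 0;print(u,np.degrees(np.arctan2(u[1],u[0])))
s=T['s'];ths=tool(s)
# q for the button press: ZYZ model of the wrist
for tilt in(38,45,52):
  for cam in(1,-1):
    t=np.radians(tilt);y=np.array([0,np.sin(t),-np.cos(t)]);zc=np.array([0,-np.cos(t),-np.sin(t)])*cam;x=np.cross(y,zc)
    R06=np.c_[-x,np.cross(y,-x),y]
    for P in(100,120):
      B=R.from_euler('ZY',[10,P],degrees=True).as_matrix()
      print(tilt,cam,P,R.from_matrix(B.T@R06).as_euler('ZYZ',degrees=True).round())
E
```

```text
head [[ 540.60065385 -343.63994312   74.        ]] end [[ 390.0259812  -372.11318166   50.        ]]
head S top [[ 537.74100852 -346.00850133   74.        ]] handle end S [[ 393.19545467 -372.08953358   50.        ]]
dowel T [[542.4401948   25.35837679  43.        ]] S [[547.90389321  26.9910868   43.        ]]
head pts 150 [ 535.9 -344.7   74.1]
handle 312 [ 442.  -363.1   49. ]
[-0.9799919  -0.19903738] -168.5193268710599
38 1 100 [  39.   76. -178.]
38 1 120 [ 44.  61. 167.]
38 -1 100 [39. 76.  2.]
38 -1 120 [ 44.  61. -13.]
45 1 100 [ 46.  76. 180.]
45 1 120 [ 52.  63. 164.]
45 -1 100 [46. 76. -0.]
45 -1 120 [ 52.  63. -16.]
52 1 100 [ 53.  76. 178.]
52 1 120 [ 59.  65. 161.]
52 -1 100 [53. 76. -2.]
52 -1 120 [ 59.  65. -19.]
```

Model check: the mallet head is at about (539,-344) and the handle points along about +11°. Gripping at yaw -79 keeps q6 in range. The proud dowel is at about (545,26), and the button can be pressed with the tool tilted and jaws along world x. Moving toward the mallet now.

Request:
{"method": "carry_out", "body": {
  "increments": [
    [[0, 1.2217, 0], [-269, 20, -195], 0.3],
    [[0, 1.2217, 0], [-269, 20, -195], 0.3],
    [[0, 1.2217, 0], [-269, 20, -195], 0.3],
    [[0, 1.2217, 0], [-269, 20, -195], 0.3],
    [[0, 1.2217, 0], [-269, 20, -195], 0.3],
    [[0, 1.2217, 0], [-269, 20, -195], 0.3],
    [[0, 1.2217, 0], [-269, 20, -195], 0.3],
    [[0, 1.2217, 0], [-269, 20, -195], 0.3],
    [[0, 1.2217, 0], [-269, 20, -195], 0.3],
    [[0, 1.2217, 0], [-269, 20, -195], 0.3]
  ]
}}

```text
time_s: 0.98
ee_pos: [267.1, 243.8, 384.6]
ee_rot: [-90.0, 0.0, 4.6]
force: [0.2, 1.5, 0.4]
gripper_width: 63.8
```

Request:
{"method": "carry_out", "body": {
  "increments": [
    [[0, 1.2217, 0], [106, 38, -370], 0.3],
    [[0, 1.2217, 0], [106, 38, -370], 0.3],
    [[0, 1.2217, 0], [106, 38, -370], 0.3],
    [[0, 1.2217, 0], [106, 38, -370], 0.3],
    [[0, 1.2217, 0], [106, 38, -370], 0.3],
    [[0, 1.2217, 0], [106, 38, -370], 0.3],
    [[0, 1.2217, 0], [106, 38, -370], 0.3],
    [[0, 1.2217, 0], [106, 38, -370], 0.3],
    [[0, 1.2217, 0], [106, 38, -370], 0.3],
    [[0, 1.2217, 0], [106, 38, -370], 0.3]
  ]
}}

```text
time_s: 1.82
ee_pos: [407.4, -117.0, 346.3]
ee_rot: [-90.0, -0.1, -65.3]
force: [0.4, 0.5, 0.6]
gripper_width: 63.7
```

Run:
```python
from h import *
from workcell import env
s=env.state();print(s['ee_pos'],s['ee_rot'],s['qpos'].round(1));print(target([498,-352,321],down(-79),s))
```

```text
[ 407.41460273 -116.98831527  346.31823728] [-89.97333406  -0.14086517 -65.33332072] [-1.750e+01  7.600e+00  1.133e+02 -1.000e-01  5.900e+01  4.780e+01]
(array([-0.0008,  0.2385,  0.0024]), array([251.3,  25.9, -15.8]))
```

Request:
{"method": "carry_out", "body": {
  "increments": [
    [[0, 0.245, 0], [251, 25, -16], 0.3],
    [[0, 0.245, 0], [251, 25, -16], 0.3],
    [[0, 0.245, 0], [251, 25, -16], 0.3],
    [[0, 0.245, 0], [251, 25, -16], 0.3],
    [[0, 0.245, 0], [251, 25, -16], 0.3],
    [[0, 0.245, 0], [251, 25, -16], 0.3],
    [[0, 0.245, 0], [251, 25, -16], 0.3],
    [[0, 0.245, 0], [251, 25, -16], 0.3],
    [[0, 0.245, 0], [251, 25, -16], 0.3]
  ]
}}

```text
time_s: 2.57
ee_pos: [498.0, -346.1, 321.0]
ee_rot: [-90.1, 0.1, -78.8]
force: [-0.3, -0.5, -0.4]
gripper_width: 64.2
```

Run:
```python
from h import *
from workcell import env
s=env.state();f=env.grab_frame('wrist');f['s']=s;save(f,'w1.pkl');cv2.imwrite('pics/w1.png',f['frame']);Tw=tool(s)
print(s['ee_pos'],s['ee_rot'])
C=cloud(f,Tw);z=C[...,2]
m=(z>68)&(z<82)&(abs(C[...,0]-540)<45)&(abs(C[...,1]+345)<45)
r=cv2.minEnclosingCircle(C[m][:,:2].astype(np.float32));print('head',m.sum(),C[m].mean(0),r)
m=(z>44)&(z<58)&(abs(C[...,0]-450)<75)&(abs(C[...,1]+360)<50);p=C[m];print('handle',m.sum(),p.mean(0),cv2.minAreaRect(p[:,:2].astype(np.float32)))
```

```text
[ 497.98923114 -346.1289145   320.97362527] [-90.076414     0.12065041 -78.83404383]
head 2511 [ 540.54653721 -347.05542443   73.11464039] ((539.9957275390625, -347.442626953125), 18.016216278076172)
handle 2629 [ 467.139577   -360.74727994   48.7174408 ] ((453.67681884765625, -363.5304260253906), (132.235107421875, 15.97402286529541), 10.756887435913086)
```

View pics/w1.png

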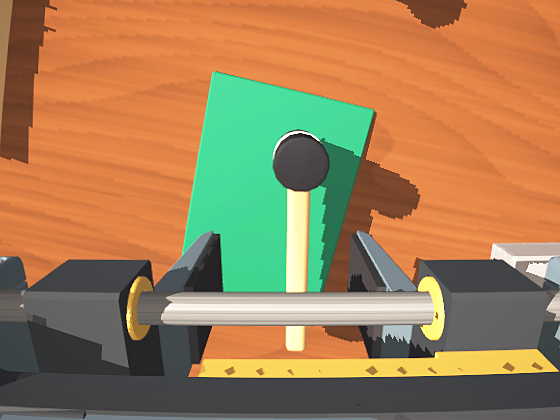

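The wrist view shows the head at (300,162) and the handle running straight down to (295,350) between the fingers. The measured circle radius is 18.0 and the handle angle 10.8°, both as they should be. Going down and gripping.

Request:
{"method": "carry_out", "body": {
  "increments": [
    [[0, 0.005, 0], [9, 60, -1], 0.3],
    [[0, 0.005, 0], [9, 60, -1], 0.3],
    [[0, 0.005, 0], [9, 90, -1], 0.3],
    [[0, 0.005, 0], [9, 110, -1], 0.3],
    [[0, 0.005, 0], [9, 110, -1], 0.3],
    [[0, 0.005, 0], [9, 110, -1], 0.5],
    [[0, 0.005, 0], [9, 110, -1], 0.9],
    [[0, 0.005, 0], [9, 110, -1], 1],
    [[0, 0.005, 0], [9, 110, -1], 1],
    [[0, 0.005, 0], [9, 110, -1], 1]
  ],
  "force": 55
}}

```text
time_s: 3.45
ee_pos: [499.4, -355.6, 213.1]
ee_rot: [-89.9, -0.1, -79.1]
force: [-0.3, -0.0, 0.5]
gripper_width: 33.5
```

Request:
{"method": "carry_out", "body": {
  "increments": [
    [[0, 0, 0], [0, 0, 0], 1],
    [[0, 0, 0], [0, 0, 0], 1],
    [[0, 0, 0], [0, 0, 0], 1],
    [[0, 0, 0], [0, 0, 0], 1]
  ],
  "force": 55
}}

```text
time_s: 3.78
ee_pos: [499.1, -355.6, 211.9]
ee_rot: [-90.0, -0.0, -79.1]
force: [-1.1, -1.1, 1.5]
gripper_width: 15.7
```

Run:
```python
from workcell import env
s=env.state();print(s)
```

```text
{'time_s': 3.7833, 'qpos': array([-3.65403035e+01,  3.15690955e+01,  9.85000342e+01,  7.34121568e-03,
        4.99247005e+01,  4.25496646e+01]), 'qvel': array([ 0.1070154 , -0.11921509,  0.01558532, -0.06702409,  0.02280406,
        0.01962974]), 'effort': array([-1.80204771e-02, -4.68099475e+01, -1.78068441e+01,  6.17591687e-02,
       -2.02724277e-01,  3.23483627e-02]), 'ee_pos': array([ 499.14927255, -355.56352181,  211.94477036]), 'ee_rot': array([-8.99916892e+01, -7.46021731e-04, -7.90946941e+01]), 'force': array([-1.07711564, -1.10969004,  1.47813144]), 'torque': array([-0.04368601,  0.24108291,  0.11217201]), 'gripper_width': 15.742072517385575}
```

Request:
{"method": "carry_out", "body": {
  "increments": [
    [[0, 0, 0], [0, -15, 0], 1],
    [[0, 0, 0], [0, -40, 0], 1],
    [[0, 0, 0], [0, -75, 0], 1],
    [[0, 0, 0], [0, -105, 0], 1],
    [[0, 0, 0], [-30, -119, 0], 1],
    [[0, 0, 0], [-70, -119, 0], 1],
    [[0, 0, 0], [-110, -119, 0], 1],
    [[0, 0, 0], [-150, -119, 0], 1],
    [[0, 0, 0], [-190, -119, 0], 1],
    [[0, 0, 0], [-230, -119, 0], 1]
  ],
  "force": 60
}}

```text
time_s: 4.62
ee_pos: [454.4, -128.0, 329.9]
ee_rot: [-90.1, 0.1, -79.1]
force: [0.1, 0.6, -3.9]
gripper_width: 15.6
```

Request:
{"method": "carry_out", "body": {
  "increments": [
    [[0, 0, 0], [-40, 0, 0], 1],
    [[0, 0, 0], [-80, 0, 0], 1],
    [[0, 0, 0], [-110, 0, 0], 1],
    [[0, 0, 0], [-130, 0, 0], 1],
    [[0, 0, 0], [-137, 0, 0], 1],
    [[0, 0, 0], [-137, 0, 0], 1],
    [[0, 0, 0], [-137, 0, 0], 1]
  ]
}}

```text
time_s: 5.2
ee_pos: [429.7, 4.6, 330.5]
ee_rot: [-90.0, -0.0, -79.0]
force: [0.5, -0.2, -4.1]
gripper_width: 15.8
```

```bash
cat > look.py <<'E'
import sys
from h import *
from workcell import env
s=env.state();f=env.grab_frame('wrist');f['s']=s;n=sys.argv[1];save(f,n+'.pkl');cv2.imwrite(f'pics/{n}.png',f['frame'])
print(s['time_s'],s['ee_pos'].round(1),s['ee_rot'].round(2),s['force'].round(2),s['gripper_width'])
E
python3 look.py w2
python3 - <<'E'
from h import *
f=pickle.load(open('w2.pkl','rb'));C=cloud(f,tool(f['s']));z=C[...,2]
m=(z>36)&(z<50)&(np.hypot(C[...,0]-545,C[...,1]-26)<22)
m&=f['frame'].min(2)>0
p=C[m];print(m.sum(),p.mean(0) if len(p) else 0);print(cv2.minEnclosingCircle(p[:,:2].astype(np.float32)))
E
```

```text
5.2 [429.7   4.6 330.5] [-9.003e+01 -3.000e-02 -7.904e+01] [ 0.49 -0.16 -4.12] 15.752891464846552
569 [547.34530524  26.35051165  42.2127211 ]
((547.5457763671875, 26.635690689086914), 9.13528823852539)
```

View pics/w2.png

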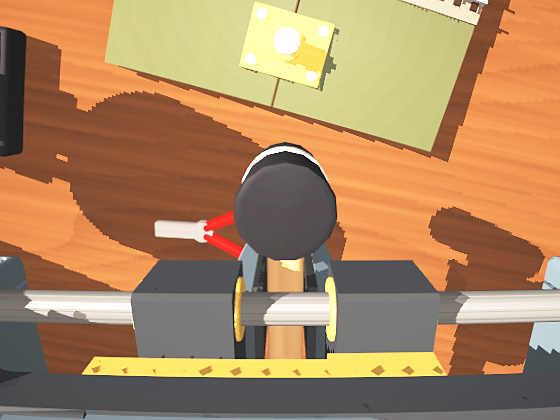

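The wrist view shows the mallet head level at (285,212) and the proud dowel at (287,41) on its plate, measured at (547.5,26.6,42.2) with radius 9.1. I'll check the held head's position and tilt, then compute the move.

Run:
```python
from h import *
f=pickle.load(open('w2.pkl','rb'));s=f['s'];C=cloud(f,tool(s));z=C[...,2]
m=(z>180)&(z<205)&(np.hypot(C[...,0]-470.6,C[...,1]-13)<30)&(f['frame'].max(2)<90)
p=C[m];c,r=cv2.minEnclosingCircle(p[:,:2].astype(np.float32));A=np.c_[p-p.mean(0)];n=np.linalg.svd(A,full_matrices=False)[2][2];print(m.sum(),p.mean(0),c,r,'normal',n)
h=np.array([*c,0])
for zt in (275,):
  d=np.array([547.5,26.6,0])-h;d[2]=zt-s['ee_pos'][2];print(target(s['ee_pos']+d,down(-79.04),s))
```

```text
5834 [467.56291078   9.79256182 191.13970699] (464.72479248046875, 11.529379844665527) 23.81645965576172 normal [0.02290657 0.0236521  0.99945779]
(array([ 0.0006, -0.    ,  0.0005]), array([ 0.9, 55.4, 84.2]))
```

Request:
{"method": "carry_out", "body": {
  "increments": [
    [[0, 0, 0], [1, 0, 35], 1],
    [[0, 0, 0], [1, 0, 65], 1],
    [[0, 0, 0], [1, 5, 79], 1],
    [[0, 0, 0], [1, 30, 79], 1],
    [[0, 0, 0], [1, 52, 79], 1],
    [[0, 0, 0], [1, 65, 79], 1],
    [[0, 0, 0], [1, 70, 79], 1],
    [[0, 0, 0], [1, 70, 79], 1],
    [[0, 0, 0], [1, 70, 79], 1]
  ]
}}

```text
time_s: 6.0
ee_pos: [508.0, 18.0, 261.0]
ee_rot: [-90.0, -0.0, -79.2]
force: [0.4, 0.8, -3.2]
gripper_width: 15.4
```

```bash
python3 look.py w3
python3 - <<'E'
from h import *
f=pickle.load(open('w3.pkl','rb'));C=cloud(f,tool(f['s']));z=C[...,2]
for lo,hi in((118,122),(122,126),(126,130),(130,134),(134,138)):
  m=(z>lo)&(z<hi)&(np.hypot(C[...,0]-547,C[...,1]-26)<30);p=C[m]
  if len(p)>20: print(lo,len(p),p.mean(0).round(1),[np.round(q,1) for q in cv2.minEnclosingCircle(p[:,:2].astype(np.float32))])
from workcell import env
g=env.grab_frame('scene');cv2.imwrite('pics/s3.png',cv2.resize(g['frame'][180:300,230:350],None,fx=5,fy=5,interpolation=cv2.INTER_CUBIC))
E
```

```text
6.0 [508.  18. 261.] [-8.996e+01 -1.000e-02 -7.917e+01] [ 0.36  0.76 -3.22] 15.404956005267472
118 3084 [549.4  25.9 121.3] [array([542.4,  24.5]), np.float64(24.6)]
122 5584 [548.3  26.  122.7] [array([543. ,  24.6]), np.float64(23.4)]
126 78 [525.5  21.  127.8] [array([525.4,  21.5]), np.float64(13.5)]
```

View pics/s3.png

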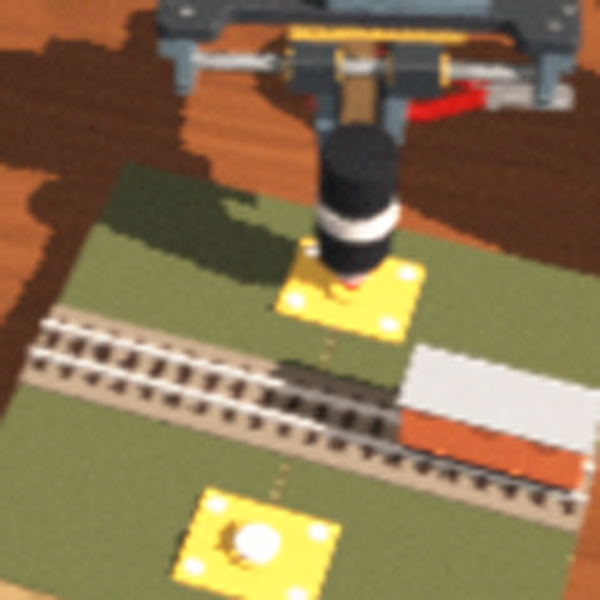

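The scene crop shows the head, at (360,210), standing right above the plate with the red shank just visible at (350,283); the head is measured at (548.5,26) with its face at about z=53. Pressing down.

Request:
{"method": "carry_out", "body": {
  "increments": [
    [[0, 0, 0], [0, 6, 0], 1],
    [[0, 0, 0], [0, 9, 0], 1],
    [[0, 0, 0], [0, 12, 0], 1],
    [[0, 0, 0], [0, 14, 0], 1],
    [[0, 0, 0], [0, 16, 0], 1],
    [[0, 0, 0], [0, 18, 0], 1],
    [[0, 0, 0], [0, 20, 0], 1],
    [[0, 0, 0], [0, 21, 0], 1],
    [[0, 0, 0], [0, 21, 0], 1]
  ]
}}

```text
time_s: 6.85
ee_pos: [507.6, 18.8, 239.6]
ee_rot: [-90.0, -0.0, -79.1]
force: [-1.1, -0.7, 0.0]
gripper_width: 15.9
```

Request:
{"method": "carry_out", "body": {
  "increments": [
    [[0, 0, 0], [0, 1, 0], 1],
    [[0, 0, 0], [0, 2, 0], 1],
    [[0, 0, 0], [0, 2, 0], 1]
  ]
}}

```text
time_s: 7.1
ee_pos: [507.5, 18.8, 238.7]
ee_rot: [-90.0, -0.0, -79.1]
force: [-4.2, -0.9, 9.1]
gripper_width: 15.5
```

Request:
{"method": "carry_out", "body": {
  "increments": [
    [[0, 0, 0], [0, 1, 0], 1],
    [[0, 0, 0], [0, 2, 0], 1],
    [[0, 0, 0], [0, 2, 0], 1]
  ]
}}

```text
time_s: 7.35
ee_pos: [507.3, 18.8, 238.4]
ee_rot: [-89.9, -0.0, -79.1]
force: [-9.1, -1.6, 22.2]
gripper_width: 15.8
```

Request:
{"method": "carry_out", "body": {
  "increments": [
    [[0, 0, 0], [0, 1, 0], 1],
    [[0, 0, 0], [0, 1, 0], 1]
  ]
}}

```text
time_s: 7.52
ee_pos: [507.2, 18.8, 238.2]
ee_rot: [-89.9, -0.0, -79.1]
force: [-10.6, -1.5, 28.2]
gripper_width: 15.7
```

Hard stop: net 32 N with almost no more travel, and TCP z is 238.2 against 238.9 expected at home. Lifting and backing off to look at the dowel.

Request:
{"method": "carry_out", "body": {
  "increments": [
    [[0, 0, 0], [0, -10, 0], 1],
    [[0, 0, 0], [0, -40, 0], 1],
    [[0, 0, 0], [0, -75, 0], 1],
    [[0, 0, 0], [0, -96, -20], 1],
    [[0, 0, 0], [0, -96, -50], 1],
    [[0, 0, 0], [0, -96, -79], 1],
    [[0, 0, 0], [0, -96, -79], 1],
    [[0, 0, 0], [0, -96, -79], 1],
    [[0, 0, 0], [0, -96, -79], 1]
  ]
}}

```text
time_s: 8.27
ee_pos: [430.3, 3.9, 330.6]
ee_rot: [-89.9, 0.0, -79.1]
force: [0.9, -0.9, -3.5]
gripper_width: 15.6
```

```bash
python3 look.py w4
python3 - <<'E'
from h import *
f=pickle.load(open('w4.pkl','rb'));C=cloud(f,tool(f['s']));z=C[...,2]
m=(np.hypot(C[...,0]-547.5,C[...,1]-26.6)<6);print('dowel z',np.nanmedian(z[m]),m.sum())
Z0=f['s']['ee_pos'][2]
m=(z>175)&(z<215)&(np.hypot(C[...,0]-474,C[...,1]-13)<13);p=C[m];n=np.linalg.svd(p-p.mean(0),full_matrices=False)[2][2];print('head top',p.mean(0),'normal',n*np.sign(n[2]))
from workcell import env
g=env.grab_frame('scene');cv2.imwrite('pics/s4.png',np.hstack([cv2.resize(g['frame'][170:300,230:350],(400,433),interpolation=cv2.INTER_CUBIC),cv2.resize(f['frame'][:200,150:400],(400,433))]))
E
```

```text
8.2667 [430.3   3.9 330.6] [-8.994e+01  1.000e-02 -7.910e+01] [ 0.91 -0.91 -3.53] 15.63782140498023
dowel z 30.40085054865682 237
head top [474.31211651  13.04542062 191.96655831] normal [0.00287047 0.00181674 0.99999423]
```

View pics/s4.png

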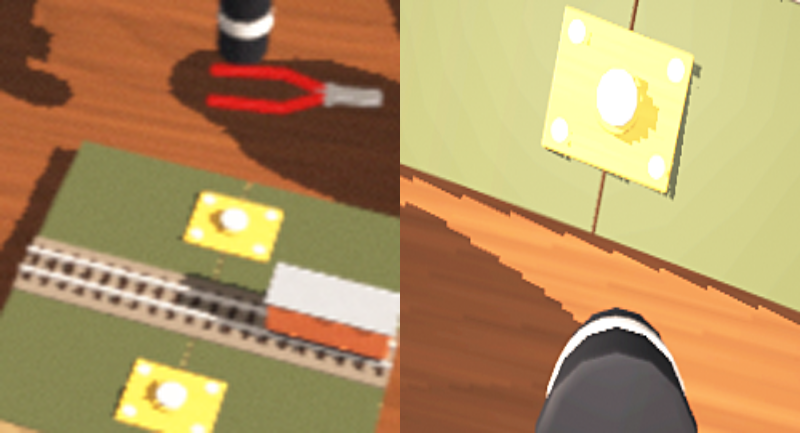

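The dowel is home: z≈30.4, no red showing, and it looks like the other plate's. The mallet is still upright in the grip. Taking it back to its spot on the mat.

Request:
{"method": "carry_out", "body": {
  "increments": [
    [[0, 0, 0], [40, 0, 0], 1],
    [[0, 0, 0], [80, 0, 0], 1],
    [[0, 0, 0], [120, 0, 0], 1],
    [[0, 0, 0], [160, 0, 0], 1],
    [[0, 0, 0], [200, 0, 0], 1],
    [[0, 0, 0], [240, 0, 0], 1],
    [[0, 0, 0], [280, 0, 0], 1],
    [[0, 0, 0], [320, 0, 0], 1],
    [[0, 0, 0], [350, 20, 0], 1],
    [[0, 0, 0], [366, 50, 0], 1]
  ]
}}

```text
time_s: 9.2
ee_pos: [501.4, -360.5, 282.3]
ee_rot: [-89.6, -0.5, -79.2]
force: [0.6, -0.2, -4.8]
gripper_width: 15.7
```

Request:
{"method": "carry_out", "body": {
  "increments": [
    [[0, 0, 0], [0, 25, 0], 1],
    [[0, 0, 0], [0, 45, 0], 1],
    [[0, 0, 0], [0, 55, 0], 1],
    [[0, 0, 0], [0, 60, 0], 1],
    [[0, 0, 0], [0, 62, 0], 1],
    [[0, 0, 0], [0, 62, 0], 1]
  ]
}}

```text
time_s: 9.7
ee_pos: [499.8, -355.6, 219.1]
ee_rot: [-90.0, -0.0, -79.1]
force: [-0.3, -1.3, -2.6]
gripper_width: 15.8
```

Request:
{"method": "carry_out", "body": {
  "increments": [
    [[0, 0, 0], [0, 2, 0], 1],
    [[0, 0, 0], [0, 4, 0], 1],
    [[0, 0, 0], [0, 6, 0], 1],
    [[0, 0, 0], [0, 7, 0], 1],
    [[0, 0, 0], [0, 7.5, 0], 1],
    [[0, 0, 0], [0, 7.5, 0], 1]
  ]
}}

```text
time_s: 10.2
ee_pos: [499.2, -355.5, 212.0]
ee_rot: [-90.0, -0.0, -79.1]
force: [-1.4, 1.2, 1.3]
gripper_width: 15.9
```

Request:
{"method": "carry_out", "body": {
  "increments": [
    [[0, 0, 0], [0, 0, 0], 0.75],
    [[0, 0, 0], [0, 0, 0], 0.6],
    [[0, 0, 0], [0, 0, 0], 0.5],
    [[0, 0, 0], [0, 0, 0], 0.4],
    [[0, 0, 0], [0, 0, 0], 0.4],
    [[0, 0, 0], [0, 0, 0], 0.4],
    [[0, 0, 0], [0, -20, 0], 0.4],
    [[0, 0, 0], [0, -60, 0], 0.4],
    [[0, 0, 0], [0, -100, 0], 0.4],
    [[0, 0, 0], [0, -119, 0], 0.4]
  ]
}}

```text
time_s: 11.03
ee_pos: [499.9, -356.0, 335.1]
ee_rot: [-89.7, -0.3, -79.1]
force: [0.1, 0.0, 0.3]
gripper_width: 54.8
```

```bash
python3 look.py w5
python3 - <<'E'
from m import *
f=pickle.load(open('w5.pkl','rb'));s=f['s'];C=cloud(f,tool(s));z=C[...,2]
m=(z>66)&(z<85)&(np.hypot(C[...,0]-540,C[...,1]+347)<30);p=C[m];n=np.linalg.svd(p-p.mean(0),full_matrices=False)[2][2]
print('head',p.mean(0),cv2.minEnclosingCircle(p[:,:2].astype(np.float32)),n)
# button from the two first views
for F,b,n in((T,(155,225,195,260),'T'),(S,(395,205,430,240),'S')):
  c=blobs(F,(0,150,100),(8,255,255),40,b)[0];e=cv2.fitEllipse(c);print(n,e,onplane(F,[e[0]],72))
C=cloud(T);z=C[...,2];m=(z>150)&(z<170)&(np.hypot(C[...,0]-480,C[...,1]-340)<90);p=C[m];print('lamp rim',m.sum(),p.mean(0) if len(p) else '')
m=(z>140)&(z<300)&(np.hypot(C[...,0]-480,C[...,1]-340)<75);p=C[m];print('shade',cv2.minEnclosingCircle(p[:,:2].astype(np.float32)))
for zz in (160,180,200,220,240,260,280):
  q=p[abs(p[:,2]-zz)<6]
  if len(q)>10: print(zz,len(q),q.min(0).round(),q.max(0).round())
E
```

```text
11.0333 [ 499.9 -356.   335.1] [-89.71  -0.31 -79.09] [0.11 0.01 0.34] 54.81304337158374
head [ 540.63639324 -347.16424635   73.08179296] ((540.0147705078125, -347.15545654296875), 17.965795516967773) [0.01513399 0.00180946 0.99988384]
T ((171.64901733398438, 242.3640594482422), (11.437999725341797, 14.17306137084961), 13.820119857788086) [[473.44936675 269.21715325  72.        ]]
S ((411.50439453125, 220.54454040527344), (12.929581642150879, 15.58341121673584), 71.61177062988281) [[473.54934081 271.02371556  72.        ]]
lamp rim 49 [446.29469594 288.86205928 166.53955981]
shade ((479.87091064453125, 339.88946533203125), 74.8274917602539)
180 15 [405. 267. 174.] [532. 347. 186.]
200 26 [406. 265. 194.] [539. 360. 206.]
220 470 [409. 266. 214.] [537. 394. 226.]
240 364 [420. 278. 234.] [526. 380. 246.]
260 145 [432. 288. 254.] [514. 363. 266.]
280 757 [438. 293. 274.] [509. 366. 286.]
```

Mallet is standing at its old spot (top z 73, upright, radius 18). The button is at about (473.5,270,72) and the shade centre at (473,331), so lamp-x ≈ +y. I'll press with the tool tilted 48° from vertical, jaws along x. Moving there.

Request:
{"method": "carry_out", "body": {
  "increments": [
    [[0, -1.05, 0], [-290, 0, 30], 0.4],
    [[0, -1.05, 0], [-290, 0, 30], 0.4],
    [[0, -1.05, 0], [-290, 0, 30], 0.5],
    [[0, -1.05, 0], [-290, 0, 30], 0.6],
    [[0, -1.05, 0], [-290, 0, 30], 0.8],
    [[0, -1.05, 0], [-290, 0, 30], 1],
    [[0, -1.05, 0], [-290, 0, 30], 1],
    [[0, -1.05, 0], [-290, 0, 30], 1],
    [[0, -1.05, 0], [-290, 0, 30], 1],
    [[0, -1.05, 0], [-290, 0, 30], 1]
  ],
  "force": 20
}}

```text
time_s: 11.92
ee_pos: [473.5, -64.1, 330.1]
ee_rot: [-90.0, 0.0, -18.8]
force: [0.3, -0.7, -0.3]
gripper_width: 4.2
```

Run:
```python
from h import *
from workcell import env
s=env.state();print(s['ee_pos'],s['ee_rot'],s['qpos'].round(1),s['gripper_width']);Rt=R.from_euler('xyz',[-42,0,0],degrees=True).as_matrix()
print(target([473.5,60,262],Rt,s))
```

```text
[473.53908774 -64.05550037 330.13287523] [-8.99993485e+01  2.19832282e-03 -1.87688812e+01] [ -9.1  13.3 108.5   0.   58.2   9.7] 4.177713382786521
(array([ 0.8301, -0.3081,  0.1372]), array([-39.9,  68.1, 117.4]))
```

Request:
{"method": "carry_out", "body": {
  "increments": [
    [[0.83, -0.308, 0.137], [-40, 30, 60], 1],
    [[0.83, -0.308, 0.137], [-40, 40, 80], 1],
    [[0.83, -0.308, 0.137], [-40, 50, 100], 1],
    [[0.83, -0.308, 0.137], [-40, 68, 117], 1],
    [[0.83, -0.308, 0.137], [-40, 68, 117], 1],
    [[0.83, -0.308, 0.137], [-40, 68, 117], 1],
    [[0.83, -0.308, 0.137], [-40, 68, 117], 1],
    [[0.83, -0.308, 0.137], [-40, 68, 117], 1],
    [[0.83, -0.308, 0.137], [-40, 68, 117], 1],
    [[0.83, -0.308, 0.137], [-40, 68, 117], 1]
  ]
}}

```text
time_s: 12.75
ee_pos: [474.0, 58.1, 262.1]
ee_rot: [-42.2, 0.1, -0.3]
force: [-0.1, 0.5, -0.4]
gripper_width: 0.3
```

```bash
python3 look.py w6
python3 - <<'E'
from m import *
f=pickle.load(open('w6.pkl','rb'));s=f['s'];print(s['qpos'].round(1));Tw=tool(s);C=cloud(f,Tw)
for c in blobs(f,(0,140,60),(8,255,255),150):
  m=np.zeros((420,560),np.uint8);cv2.drawContours(m,[c],-1,255,-1);m=cv2.erode(m,np.ones((5,5)))>0
  p=C[m&np.isfinite(C[...,2])];n=np.linalg.svd(p-p.mean(0),full_matrices=False)[2][2];n*=np.sign(n[2])
  print(c[:,0].mean(0),cv2.contourArea(c),cv2.fitEllipse(c),p.mean(0).round(1),n.round(3),'tilt',np.degrees(np.arccos(n[2])))
E
```

```text
12.75 [474.   58.1 262.1] [-42.16   0.06  -0.28] [-0.1   0.5  -0.37] 0.32105773310529373
[ -7.3  21.8 116.9  55.2  63.6 -43. ]
[285.18978102 210.02919708] 1734.5 ((285.1282043457031, 209.67491149902344), (46.77861785888672, 47.2791862487793), 93.55870056152344) [475.3 268.1  75. ] [-0.002 -0.611  0.792] tilt 37.64965199345742
[525.97435897  68.38461538] 1143.0 ((524.6703491210938, 66.34576416015625), (33.05375671386719, 67.57117462158203), 114.3864974975586) [771.1 505.8  24. ] [0.019 0.014 1.   ] tilt 1.3577145835071351
[514.67875648  33.20725389] 1079.5 ((518.4814453125, 35.86558151245117), (15.70940113067627, 119.33954620361328), 125.50373077392578) [753.1 535.9  54.5] [0.172 0.077 0.982] tilt 10.846535453137156
[474.47619048  31.70238095] 554.0 ((474.5961608886719, 31.838109970092773), (17.940034866333008, 43.77171325683594), 132.94703674316406) [732.8 582.6  23.9] [0.921 0.387 0.042] tilt 87.57294229504697
```

View pics/w6.png

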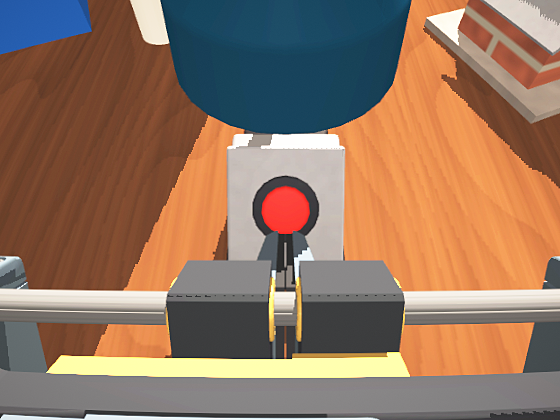

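The wrist view shows the button centred at (285,210), ringed by its housing, with the shade above; its fitted normal leans 37.6°, as expected, toward -y. Approaching to a 15 mm standoff, then pressing along the button's axis.

Request:
{"method": "carry_out", "body": {
  "increments": [
    [[0, 0, 0], [1, 35, 8], 1],
    [[0, 0, 0], [1, 60, 11], 1],
    [[0, 0, 0], [1, 72, 13], 1],
    [[0, 0, 0], [1, 76, 13], 1],
    [[0, 0, 0], [1, 76, 13], 1],
    [[0, 0, 0], [1, 76, 13], 1],
    [[0, 0, 0], [1, 76, 13], 1]
  ]
}}

```text
time_s: 13.38
ee_pos: [475.4, 123.2, 221.7]
ee_rot: [-42.0, -0.1, -0.2]
force: [0.0, 0.0, 0.1]
gripper_width: 0.4
```

Request:
{"method": "carry_out", "body": {
  "increments": [
    [[0, 0, 0], [0, 5, -1], 1],
    [[0, 0, 0], [0, 9, -1.7], 1],
    [[0, 0, 0], [0, 12, -2.2], 1],
    [[0, 0, 0], [0, 14, -2.6], 1],
    [[0, 0, 0], [0, 15, -2.8], 1],
    [[0, 0, 0], [0, 15, -2.8], 1]
  ]
}}

```text
time_s: 13.88
ee_pos: [475.2, 133.0, 208.8]
ee_rot: [-42.0, -0.0, -0.2]
force: [-0.1, -3.1, 1.6]
gripper_width: 0.6
```

Request:
{"method": "carry_out", "body": {
  "increments": [
    [[0, 0, 0], [0, 1, -0.2], 1],
    [[0, 0, 0], [0, 2, -0.4], 1],
    [[0, 0, 0], [0, 2, -0.4], 1]
  ]
}}

```text
time_s: 14.13
ee_pos: [475.2, 134.2, 207.3]
ee_rot: [-42.0, -0.0, -0.2]
force: [-0.4, -3.6, 3.0]
gripper_width: 0.6
```

Request:
{"method": "carry_out", "body": {
  "increments": [
    [[0, 0, 0], [0, 1, -0.2], 1],
    [[0, 0, 0], [0, 2, -0.4], 1],
    [[0, 0, 0], [0, 2, -0.4], 1]
  ]
}}

```text
time_s: 14.38
ee_pos: [475.2, 135.2, 206.0]
ee_rot: [-42.0, -0.1, -0.2]
force: [-1.7, -7.6, 6.0]
gripper_width: 0.5
```

Request:
{"method": "carry_out", "body": {
  "increments": [
    [[0, 0, 0], [0, 1, -0.2], 1],
    [[0, 0, 0], [0, 1, -0.2], 1],
    [[0, 0, 0], [0, 1, -0.2], 1]
  ]
}}

```text
time_s: 14.63
ee_pos: [475.1, 135.3, 205.8]
ee_rot: [-42.0, -0.1, -0.2]
force: [-2.3, -13.9, 12.6]
gripper_width: 0.3
```

Force jumped to 19 N with no more travel, after a spring curve of 3.5 → 4.7 N, which matches the 6 mm stop. I'll hold briefly with a little more push, then back off along the axis.

Request:
{"method": "carry_out", "body": {
  "increments": [
    [[0, 0, 0], [0, 0.6, -0.1], 1],
    [[0, 0, 0], [0, 0.6, -0.1], 1],
    [[0, 0, 0], [0, 0.6, -0.1], 1]
  ]
}}

```text
time_s: 14.88
ee_pos: [475.1, 135.4, 205.6]
ee_rot: [-42.0, -0.1, -0.2]
force: [-3.2, -17.3, 14.7]
gripper_width: 0.6
```

```bash
python3 look.py w7
python3 - <<'E'
from m import *
f=pickle.load(open('w7.pkl','rb'));C=cloud(f,tool(f['s']));n=np.array([0,-.616,.788])
hsv=cv2.cvtColor(f['frame'],cv2.COLOR_BGR2HSV);red=cv2.inRange(hsv,(0,140,60),(8,255,255))>0
d=(C-[475,268.5,73])@n;rr=np.linalg.norm((C-[475,268.5,73])-d[...,None]*n,axis=-1)
for k,m in(('red',red&(rr<16)),('ring',(~red)&(rr>20)&(rr<25)&(abs(d)<12)),('housing box',(rr>30)&(rr<40)&(abs(d)<25))): print(k,m.sum(),np.nanpercentile(d[m],[10,50,90]).round(1) if m.any() else '')
E
```

```text
14.8833 [475.1 135.4 205.6] [-41.98  -0.13  -0.16] [ -3.24 -17.32  14.72] 0.6243616466755522
red 86 [-5.1 -4.4 -3.1]
ring 637 [-9.  -8.1  6.1]
housing box 3194 [-21.  -20.2 -19.3]
```

The pressed button's top sits about 6.2 mm lower than when released, so it is fully down. Retreating.

Request:
{"method": "carry_out", "body": {
  "increments": [
    [[0, 0, 0], [0, -8, 1.5], 1],
    [[0, 0, 0], [0, -20, 3], 1],
    [[0, 0, 0], [0, -50, 0], 1],
    [[0, 0, 0], [0, -85, -5], 1],
    [[0, 0, 0], [0, -100, -10], 1],
    [[0, 0, 0], [0, -100, -10], 1],
    [[0, 0, 0], [0, -100, -10], 1]
  ]
}}

```text
time_s: 15.52
ee_pos: [474.8, 55.0, 264.2]
ee_rot: [-42.0, -0.0, -0.2]
force: [0.2, 0.8, -0.4]
gripper_width: 0.3
```

```bash
python3 look.py w8
python3 - <<'E'
from m import *
from workcell import env
f=pickle.load(open('w8.pkl','rb'));C=cloud(f,tool(f['s']));n=np.array([0,-.616,.788])
red=cv2.inRange(cv2.cvtColor(f['frame'],cv2.COLOR_BGR2HSV),(0,140,60),(8,255,255))>0
d=(C-[475,268.5,73])@n;rr=np.linalg.norm((C-[475,268.5,73])-d[...,None]*n,axis=-1)
for k,m in(('red',red&(rr<16)),('box',(rr>30)&(rr<40)&(abs(d)<25))): print(k,m.sum(),np.nanpercentile(d[m],[10,50,90]).round(1) if m.any() else '')
g=env.grab_frame('scene');cv2.imwrite('pics/s8.png',g['frame'])
E
```

```text
15.5167 [474.8  55.  264.2] [-4.2e+01 -4.0e-02 -2.4e-01] [ 0.24  0.84 -0.4 ] 0.3467767865616859
red 1429 [1.  1.9 2.8]
box 2813 [-21.1 -20.1 -19.2]
```

View pics/s8.png

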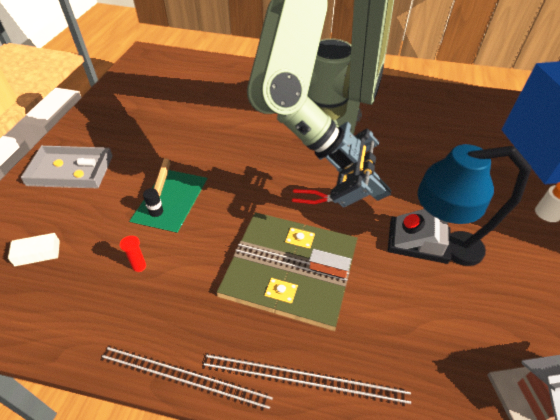

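The button is back up: its top moved from -4.4 to +1.9 mm along its axis, 6.3 mm. In the scene view the mallet stands on the mat at (153,203), the dowel is home at (299,238), and the wagon, tube, pliers and lamp are where they were. The arm is clear, so I'm handing in.

```bash
python3 -c "
from workcell import env
print(env.job_done())"
```

```text
the job is handed in; nothing more can be done
None
```

I handed the job in at about 15.5 s of the allowed 58 s, with all three steps done in the order asked.

- **Dowel:** I gripped the mallet by its handle and pressed the proud dowel, on the plate nearer the robot, down to a hard stop at about 32 N. Its top now measures z = 30.4 mm (31 mm expected when home), and no red shows.
- **Mallet:** It stands upright on its face on the mat, within about 1 mm of where it started.
- **Button:** I pressed it along its axis with the closed fingertips, tool tilted 48°, to a hard stop at about 23 N. The top measured 6.2 mm down while pressed. After release it was back at its starting height, 6.3 mm above the pressed reading.
- **Left alone:** In the last scene picture the wagon, tube, pliers and lamp were where they began, and the arm was touching nothing.

No check failed. One reading of the held mallet's position was spoiled by the fingers being in view (23.8 mm radius instead of 18). I used the position measured before the grasp instead, and the view above the dowel confirmed it.

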